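# Kit a contactor from a lidded stock tub

### The arm

A 6-joint arm with a two-finger parallel gripper is mounted at the origin on the work surface. World frame = base frame: x ahead of the robot, y to its left, z up, the work surface at z = 0. Lengths are in m, angles in rad, forces in N, time in s.
With the tool pointing down it reaches from about 0.225 to 0.875 m from the base axis. Payload 3.4 kg.
Tool frame: the origin (TCP) lies at the very end of the fingers, on their centre line; the grasp point (between the pads) lies 19 mm behind it (manip.tcp_to_grasp is the distance from the TCP to the grasp point, in m); z points along the fingers, y is the line along which they close (so a half turn about z gives the same grasp; the last joint's range is limited). The gripper opens to 85 mm and grips with 20 to 120 N. Pads are 22 mm wide; open, the fingers measure 114 mm over their backs; the gripper's body (76 mm by 85 mm) begins 54 mm behind the grasp point. The pads swing forward as they close: fully open they stand 13 mm farther back than shut.
Start: joints at [-1.257, 0.276, 1.505, -0, 1.361, -0.121], TCP at [0.242, -0.522, 0.231] pointing down, gripper open.
Joint ranges: [-2.89, 2.89], [-0.75, 2.08], [0.22, 2.7], [-1.18, 4.32], [0.11, 2.71], [-2.7, 2.7]. Speed limits (rad/s): [2.57, 2.57, 3.14, 3.14, 3.14, 3.14].

### API

Orientations are given as a unit quaternion [w, x, y, z].
In Python, from rig import status, get_image, job, manip gives the robot as it stands.
- The arm moves only by the tool apply_moves, never from a script. Its arguments are lists of equal length, an entry for each row: "xyz": the shift along the tool's x, y, z each as a share of 0.3 m, from -1 to 1, a list of three; "rot": the turn, a rotation vector about the tool's x, y, z each as a share of 60 degrees, from -1 to 1, a list of three; "hand": the opening, from -1 (shut) to 1 (fully open). A call has 1 to 8 rows; each row shifts and turns the commanded pose from where the row before left it, along the tool's axes as they then stand; what a row does not reach is not made up. A row lasts 1/8 s, in which the tool goes at most 62.5 mm and 10.7 degrees, less where a joint would pass 70% of its speed; a pose out of reach is approached as far as the arm can. A call with a number of a shift or a turn outside -1 to 1 is refused whole. A call with a gripper value outside its range is refused whole. The fingers move at their own pace and stop on an object; "force" is the grip in N (left out, the last holds). Time passes only in rows, so rows that do not move let the fingers close. It gives the time, the measured TCP pose, the force, the opening and the grip force at its end, in the units of the state.
- status.get_state(): the state, without advancing time (a new reading comes with each control period).
- get_image(name): name is "scene" or "top" or "wrist"; returns a dict with "pixels" (384x512x3 uint8, red, green, blue), "fovy" (degrees; the focal length in pixels is half the picture's height over the tangent of half this angle, whatever the lens; pixels are square), "cx", "cy" (the principal point, pixels), "origin" and "orientation" of the camera in the world; the wrist camera has in their place "tool_from_camera" (4x4, takes a point from camera to tool coordinates, whose origin is the TCP and whose axes are the flange's). Camera axes: x right, y down, z forward; pixel columns grow to the right and rows downward; lengths in m; the calibration is good to about 2 mm. A picture is of the moment at which its call begins: read the wrist's pose just before it. There is no depth.
- job.sign_off(): hands the job in; it is judged then, once.
The state is a dict: "clock": time; "qpos": joint angles; "qd": joint speeds; "effort": joint torques, N m; "position": TCP position; "ee_rot": TCP orientation; "contact_force": force on the tool from outside, world axes, zero at the start; "moment": the same for the moment, N m; "width": finger opening in m; "gripper_force": force on a finger pad.
Only numpy, scipy, OpenCV 4.12 (cv2) and the standard library are available. Lean on these libraries where they do the work, as an engineer would, in place of code of your own. Each camera call takes 0.05 s, during which the arm holds its last target. There are 200 camera calls.

### The job

Take the white contactor with the blue top out of the lidded red tub and stand it lengthways in the free bay of the blue kit tray, the one with the yellow liner, then put the lid fully home on the tub again. First lift the lid off by its knob and lay it flat on the bench, knob up; the contactor has to be held by other sides in the bay than in the tub, so stand it on the bench, let go and take it again, and then lower it right down onto the liner, without dropping it. Keep the contactor upright all the way and leave the two black contactors, the tape roll and the screwdriver where they are.

Things in the scene. Friction and masses are not known exactly. Their poses are not given: they have to be found in the camera images.
- tub: red plastic open-topped stock tub, fixed to the bench. Outside 148 (x, long) x 84 (y) x 84 high; walls and floor 4 thick, so inside 140 x 76. Origin: centre of its underside; z up
- lid: loose white plastic lid. Top plate 160 (x) x 96 (y) x 5; under it a plug 124 x 60 x 10 (its lower 5 stepped in to 116 x 52) that drops into the tub's mouth with 8 to spare all round. Origin: centre of the plug's underside, so the plate spans z 10 to 15; fully home, the origin is 74 above the tub's origin, x along the tub's x (either way round). Mass about 0.19 kg
- lid_knob: black upright round knob fixed on the centre of the lid, diameter 26, 36 high. Origin: centre of its foot on the lid's top face; z up
- contactor: loose white block-shaped contactor with a blue square on its top, 44 (x) x 66 (y) x 60 high, about 0.35 kg. Origin: centre of its underside. At the start it stands on the tub's floor, its x (44) roughly along the tub's long x and its 66 side across the tub with only 5 to spare on each side
- tray: blue metal kit tray, fixed to the bench, 158 (x) x 190 (y). Floor 4 thick; three bays side by side along y, centres at y = -62, 0 and 62, each 58 wide (y) x 150 long (x). The bays are parted and flanked by walls 4 thick and 72 high that run along x; the end walls across x are 4 thick and only 30 high. Origin: centre of its underside
- liner: thin yellow liner, 146 (x) x 54 (y) x 2, lying on the floor of the free bay and fixed there. It marks which bay is free. Origin: centre of its underside, on the bay's floor (4 above the bench); its axes are the tray's. The contactor goes here with its 66 side along x, either way round, anywhere along the bay
- spare_a: black contactor with an orange top, 44 x 66 x 60 high, in one of the other bays; leave alone. Origin: centre of its underside
- spare_b: the second black contactor with an orange top, same size, in the remaining bay; leave alone
- screwdriver: screwdriver 170 long lying on the bench on the far side of the work, roughly along y; its x axis is its length; leave alone
- tape: black tape roll lying flat, outer diameter 68, 19 high, on the far side of the bench; leave alone. Origin: centre of its underside
There are look-alikes about, which are no part of the job. What is shaped like the tub but purple is not meant.

How it is judged:
On the way, in this order (a step that is already met when the one before it is completed fails the run):
1. the lid is held by its knob, clear above the tub (contact force between the fingers and lid_knob above 1 N and z of lid in the frame of tub above 0.09 m), for 0.05 s.
2. the lid lies flat on the bench, knob up, let go (height (world z) of lid below 0.006 m and angle between lid's own z axis and vertical below 0.06 rad and contact force between the fingers and lid below 0.1 N and linear speed of lid below 0.02 m/s), for 0.2 s.
3. the contactor stands on the bench, let go (height (world z) of contactor below 0.0035 m and angle between contactor's own z axis and vertical below 0.06 rad and contact force between the fingers and contactor below 0.1 N and linear speed of contactor below 0.02 m/s), for 0.2 s.
4. the contactor stands on the liner, lengthways in the free bay, let go (x of contactor in the frame of liner between -0.048 and 0.048 m and y of contactor in the frame of liner between -0.014 and 0.014 m and z of contactor in the frame of liner below 0.007 m and angle between contactor's own z axis and vertical below 0.06 rad and angle between the y axis of contactor and the x axis of tray, either way round below 0.3 rad and contact force between the fingers and contactor below 0.1 N and linear speed of contactor below 0.02 m/s), for 0.2 s.
At the end, for the whole second after the job is handed in: White contactor upright (0.06 rad) on the yellow liner, within 7 mm of the bay floor, its 66 mm side along the bay (0.3 rad); lid fully home on the tub (centred within 12 mm, seated within 3.5 mm, tilt under 0.04 rad); both let go and at rest (all of step 4 and x of lid in the frame of tub between -0.012 and 0.012 m and y of lid in the frame of tub between -0.012 and 0.012 m and z of lid in the frame of tub between 0.07 and 0.0775 m and angle between lid's own z axis and vertical below 0.04 rad and contact force between the fingers and lid below 0.1 N and linear speed of lid below 0.02 m/s); the robot touches nothing.
It fails at once if a black contactor, the tape roll or the screwdriver is moved by more than 20 mm (distance of any of spare_a, spare_b, tape, screwdriver from where it was at the start of the episode above 0.02 m).
It fails at once if the contactor is tipped by more than 0.5 rad (angle between contactor's own z axis and vertical above 0.5 rad).
It fails at once if the contactor is dropped into the bay (let go more than 15 mm above the liner) (contact force between the fingers and contactor below 0.1 N and z of contactor in the frame of liner above 0.017 m and x of contactor in the frame of liner between -0.06 and 0.06 m and y of contactor in the frame of liner between -0.027 and 0.027 m).
It also fails if it takes over 72 s, if anything falls off the work surface, if the arm or the gripper's body presses on something with over 40 N, if the wrist force passes 120 N, or if a joint passes its speed limit or range.

## Working session

There is one attempt and no reset: what is moved stays moved. The work goes in short steps, Python scripts to look and compute and a tool call to move; the robot and the scene stay as the last step left them, time stands still between calls to the robot, and variables do not carry over. Pictures are saved under pics/ and viewed, at most 10 in all, crops included, and the job is handed in when it is done.

Besides the shell and the picture viewer there is one more tool, called as name(argument=value, ...) on one line, values as JSON. apply_moves: Moves the arm, as the interface text tells. Its arguments: {"type":"object","properties":{"xyz":{"type":"array","items":{"type":"array","items":{"type":"number","minimum":-1,"maximum":1}}},"rot":{"type":"array","items":{"type":"array","items":{"type":"number","minimum":-1,"maximum":1}}},"hand":{"type":"array","items":{"type":"number"}},"force":{"type":"number"}},"required":["xyz","rot","hand"]}

```bash
ls; mkdir -p pics; cat > h.py <<'E'
import numpy as np, cv2
from scipy.spatial.transform import Rotation as R
from rig import status, get_image, job, manip
def q2m(q): return R.from_quat([q[1],q[2],q[3],q[0]]).as_matrix()
def cam(name):
    s=status.get_state(); im=get_image(name); h=im['pixels'].shape[0]
    im['f']=h/2/np.tan(np.radians(im['fovy'])/2)
    if name=='wrist':
        T=np.array(im['tool_from_camera']); M=q2m(s['ee_rot'])
        im['o']=np.array(s['position'])+M@T[:3,3]; im['M']=M@T[:3,:3]
    else: im['o']=np.array(im['origin']); im['M']=q2m(im['orientation'])
    return im
def ray(im,u,v):
    return im['M']@np.array([(u-im['cx'])/im['f'],(v-im['cy'])/im['f'],1.])
def plane(im,u,v,z):
    d=ray(im,u,v); return im['o']+d*(z-im['o'][2])/d[2]
def tri(a,pa,b,pb):
    d1=ray(a,*pa);d2=ray(b,*pb);A=np.c_[d1,-d2];t=np.linalg.lstsq(A,b['o']-a['o'],rcond=None)[0]
    p,q=a['o']+d1*t[0],b['o']+d2*t[1];return (p+q)/2,np.linalg.norm(p-q)
def proj(im,P):
    c=im['M'].T@(np.array(P)-im['o']);return im['cx']+im['f']*c[0]/c[2],im['cy']+im['f']*c[1]/c[2]
def save(im,n): cv2.imwrite('pics/'+n+'.png',cv2.cvtColor(im['pixels'],cv2.COLOR_RGB2BGR))
E
python3 - <<'E'
from h import *
a=cam('scene');b=cam('top')
img=np.hstack([a['pixels'],b['pixels']])
for n,i in(('scene',a),('top',b)):
    print(n,i['o'],i['f'],i['cx'],i['cy'],i['M'].round(3).tolist()); 
    cv2.imwrite(f'pics/{n}0.png',cv2.cvtColor(i['pixels'],cv2.COLOR_RGB2BGR))
print(status.get_state(),manip.tcp_to_grasp)
E
```

```text
pics
scene [ 0.96642654 -0.11707208  0.87807619] 360.6006394071312 258.49337619135736 192.34395704590042 [[0.159, 0.85, -0.502], [0.987, -0.14, 0.077], [-0.005, -0.507, -0.862]]
top [ 0.38944659 -0.05796056  1.15752763] 408.15041336000286 252.59308617804717 200.02625918560415 [[0.009, -0.994, 0.109], [-1.0, -0.008, 0.005], [-0.004, -0.11, -0.994]]
{'clock': 0.1, 'qpos': array([-1.25700608e+00,  2.76535680e-01,  1.50596528e+00, -3.19145178e-05,
        1.36070496e+00, -1.20971530e-01]), 'qd': array([-0.00095328, -0.00063958, -0.00219761, -0.000272  , -0.0008851 ,
       -0.001115  ]), 'effort': array([ 8.55718863e-04, -4.17699945e+01, -2.46405977e+01, -3.45263279e-04,
        5.79659725e-03,  1.18764228e-05]), 'position': array([ 0.24204575, -0.52107502,  0.23054041]), 'ee_rot': array([-8.01385772e-04,  9.76464631e-01,  2.15676083e-01, -9.31778517e-05]), 'contact_force': array([-0.48801487, -0.29506283, -0.29252196]), 'moment': array([ 0.01964718, -0.00078774, -0.00906583]), 'gripper_force': 0.0, 'width': 0.08534691705202452} 0.0187
```

View pics/scene0.png

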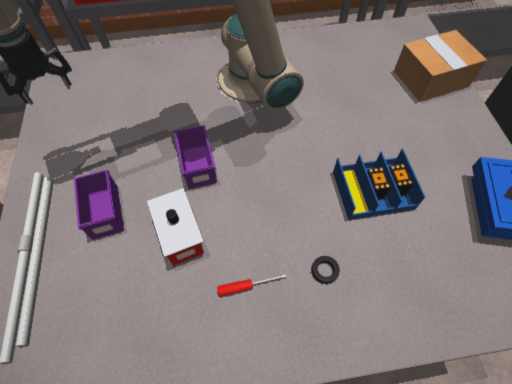

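View pics/top0.png

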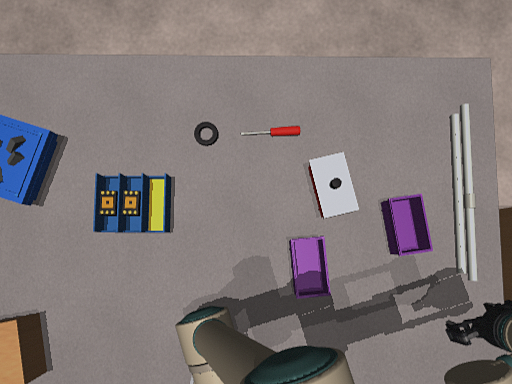

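The scene shows the lidded red tub at scene (175,226) / top (334,185) with its black knob at scene (172,216). Possible mix-ups:
- **Tub:** the purple tubs at scene (98,205) and (195,157) / top (406,225) and (310,266) are rejected by colour.
- **Tray:** the blue box at scene (495,200) has no bays. The tray is at scene (378,183) with its yellow liner at scene (355,192) / top (160,203).

Next I measure, and crop close to check the choice.

```bash
cat > m.py <<'E'
from h import *
def blob(mask,box=None,big=True):
    m=mask.astype(np.uint8)
    if box: 
        k=np.zeros_like(m);k[box[1]:box[3],box[0]:box[2]]=1;m*=k
    cs,_=cv2.findContours(m,cv2.RETR_EXTERNAL,cv2.CHAIN_APPROX_NONE)
    return max(cs,key=cv2.contourArea)
def cen(c): M=cv2.moments(c);return M['m10']/M['m00'],M['m01']/M['m00']
def quad(c):  # fit 4 lines -> corners
    c=cv2.convexHull(c); e=.02
    while 1:
        q=cv2.approxPolyDP(c,e*cv2.arcLength(c,True),True)
        if len(q)<=4: return q[:,0].astype(float)
        e+=.005
def hsv(im): return cv2.cvtColor(im['pixels'],cv2.COLOR_RGB2HSV)
E
python3 - <<'E'
from m import *
a=cam('scene');b=cam('top')
B={'s':((140,180,210,270),(335,160,380,225)),'t':((300,145,365,225),(140,170,180,240))}
D={}
for n,i in(('s',a),('t',b)):
    H=hsv(i)
    w=blob((H[...,1]<40)&(H[...,2]>170),B[n][0])
    k=blob(H[...,2]<70,(160,200,185,228) if n=='s' else (325,172,348,195))
    y=blob((abs(H[...,0].astype(int)-29)<6)&(H[...,1]>120)&(H[...,2]>90),B[n][1])
    D[n]=[quad(w),cen(w),cen(k),cv2.contourArea(k),quad(y),cen(y)]
    print(n,'lid',D[n][0].tolist(),np.round(cen(w),1),'knob',np.round(cen(k),1),D[n][3],'yel',D[n][4].tolist(),np.round(cen(y),1))
    for z in(.089,): print([plane(i,*p,z)[:2].round(3).tolist() for p in D[n][0]], 'c',plane(i,*cen(w),z).round(4))
    print('knob@.105',plane(i,*cen(k),.107).round(4)); print('yel',[plane(i,*p,.006)[:2].round(3).tolist() for p in D[n][4]],plane(i,*cen(y),.006).round(4))
for j,n in((1,'lid'),(2,'knob'),(5,'yel')): print(n,tri(a,D['s'][j],b,D['t'][j]))
crop=np.hstack([cv2.resize(i['pixels'][v:v+110,u:u+110],(400,400),interpolation=2) for i,u,v in((a,120,165),(b,80,150))])
cv2.imwrite('pics/c1.png',crop[...,::-1])
E
```

```text
s lid [[183.0, 188.0], [202.0, 241.0], [164.0, 255.0], [147.0, 200.0]] [174.  221.3] knob [172.1 216.5] 105.0 yel [[344.0, 171.0], [352.0, 171.0], [364.0, 211.0], [354.0, 212.0]] [354.5 191.3]
[[0.463, -0.235], [0.617, -0.199], [0.637, -0.288], [0.484, -0.327]] c [ 0.5545 -0.2619  0.089 ]
knob@.105 [ 0.5503 -0.2627  0.107 ]
yel [[0.428, 0.217], [0.432, 0.24], [0.563, 0.235], [0.562, 0.207]] [0.4992 0.2273 0.006 ]
t lid [[343.0, 152.0], [358.0, 209.0], [324.0, 217.0], [309.0, 160.0]] [333.5 184.4] knob [335.1 183.2] 75.5 yel [[163.0, 179.0], [162.0, 230.0], [151.0, 229.0], [152.0, 179.0]] [157.2 204.4]
[[0.638, -0.292], [0.486, -0.329], [0.464, -0.24], [0.616, -0.202]] c [ 0.5505 -0.266   0.089 ]
knob@.105 [ 0.5508 -0.2666  0.107 ]
yel [[0.575, 0.204], [0.429, 0.202], [0.432, 0.234], [0.574, 0.236]] [0.5014 0.2185 0.006 ]
lid (array([ 0.55131263, -0.26499843,  0.0833026 ]), np.float64(0.004116107298192554))
knob (array([ 0.55066148, -0.26446019,  0.10801843]), np.float64(0.0037618481440721803))
yel (array([0.5018823 , 0.22100037, 0.01177474]), np.float64(0.007817502986746308))
```

View pics/c1.png

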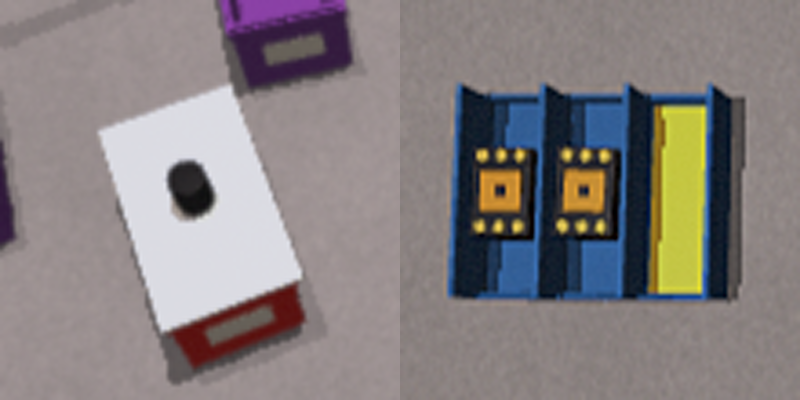

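The crop confirms it: the white lid with the black knob sits on the red tub, and the yellow-liner bay is the free one. I'll move above the knob.

apply_moves(xyz=[[0,0,0],[0.172,-0.083,0],[0.172,-0.083,0],[0.172,-0.083,0],[0.172,-0.083,0],[0.172,-0.083,0],[0.172,-0.083,0],[0.172,-0.083,0]], rot=[[0,0,0.175],[0,0,0],[0,0,0],[0,0,0],[0,0,0],[0,0,0],[0,0,0],[0,0,0]], hand=[1,1,1,1,1,1,1,1], force=40)

```text
clock: 1.2
position: [0.5499, -0.2615, 0.2312]
ee_rot: [0.0, 0.992, 0.125, -0.0]
contact_force: [0.6, -1.2, 0.1]
width: 0.0853
gripper_force: 0.0
```

```bash
cat >> h.py <<'E'
def pose():
    s=status.get_state();M=q2m(s['ee_rot']);return np.array(s['position']),np.degrees(np.arctan2(M[1,0],M[0,0])),M
def go(t,phi=None):
    """print turn (units) then shift at the turned axes"""
    p,f,M=pose(); print('at',p.round(4),'phi',f.round(2),'tilt',np.degrees(np.arccos(-M[2,2])).round(2),'t',round(status.get_state()['clock'],2))
    if phi is not None:
        r=(f-phi); print('rot z units',round(r/60,3),'rows>=',round(abs(r)/10.7,2)); f=phi
    c,s=np.cos(np.radians(f)),np.sin(np.radians(f)); d=np.array(t)-p
    v=np.array([d[0]*c+d[1]*s,d[0]*s-d[1]*c,-d[2]])/.3
    print('shift units',v.round(3),'rows>=',round(np.linalg.norm(v)/.208,2))
E
python3 - <<'E'
from m import *
w=cam('wrist');save(w,'w1');print(pose(),w['o'])
print(proj(w,[.5507,-.2645,.125]),proj(w,[.5507,-.2645,.089]))
E
```

```text
(array([ 0.5556787 , -0.25590274,  0.23093211]), np.float64(14.652609105229358), array([[ 0.96744921,  0.25298302,  0.00645074],
       [ 0.25295046, -0.96746384,  0.0054577 ],
       [ 0.00762157, -0.00364833, -0.9999643 ]])) [ 0.62471286 -0.24238028  0.37400027]
(np.float64(256.6997082573424), np.float64(191.43928769724874)) (np.float64(256.3227002468543), np.float64(181.04302043109254))
```

View pics/w1.png

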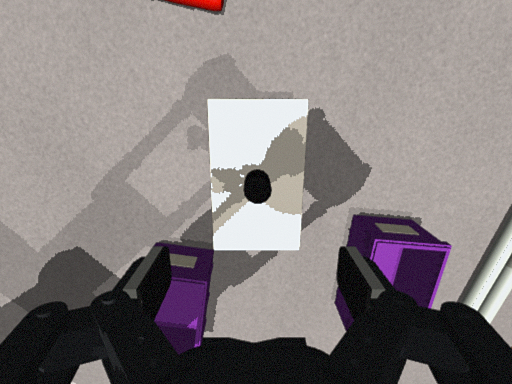

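The wrist view shows the lid with its knob at (257,186), where the two fixed views predicted it. I'll settle, then descend.

apply_moves(xyz=[[0,0,0],[0,0,0]], rot=[[0,0,0],[0,0,0]], hand=[1,1])

```text
clock: 1.5
position: [0.5478, -0.2634, 0.231]
ee_rot: [0.0, 0.992, 0.125, -0.001]
contact_force: [-0.5, -0.4, 0.6]
width: 0.0856
gripper_force: 0.0
```

```bash
python3 - <<'E'
from m import *
go([.5507,-.2645,.094])
w=cam('wrist');H=hsv(w)
k=blob(H[...,2]<60,(235,160,280,215));x,y,ww,h=cv2.boundingRect(k);print(x,y,ww,h,cen(k))
print('knob top center cols',plane(w,x+ww/2,y+h-ww/2,.125))
m=(H[...,1]<60)&(H[...,2]>110)
c=[(208,99),(307,99),(300,249),(213,249)];P=np.array([plane(w,*p,.089)[:2] for p in c]);print(P.round(4).tolist(),P.mean(0))
a=(P[0]-P[3])+(P[1]-P[2]);print(np.degrees(np.arctan2(a[1],a[0])))
E
```

```text
at [ 0.5478 -0.2634  0.231 ] phi 14.39 tilt 0.07 t 1.5
shift units [0.008 0.006 0.457] rows>= 2.2
242 167 28 33 (255.68610301263362, 183.61103012633623)
knob top center cols [ 0.55337199 -0.26449034  0.125     ]
[[0.6145, -0.2023], [0.6377, -0.2924], [0.4852, -0.3329], [0.4612, -0.2396]] [ 0.54963243 -0.26678258]
14.273327687423844
```

apply_moves(xyz=[[0.009,0.008,0.1],[0,0,0.15],[0,0,0.13],[0,0,0.077],[0,0,0],[0,0,0],[0,0,0],[0,0,0]], rot=[[0,0,0],[0,0,0],[0,0,0],[0,0,0],[0,0,0],[0,0,0],[0,0,0],[0,0,0]], hand=[1,1,1,1,1,-1,-1,-1], force=50)

```text
clock: 2.55
position: [0.5524, -0.2649, 0.0954]
ee_rot: [0.001, 0.992, 0.125, 0.001]
contact_force: [-1.2, 0.2, 0.5]
width: 0.032
gripper_force: 0.0
```

apply_moves(xyz=[[0,0,0],[0,0,0],[0,0,0]], rot=[[0,0,0],[0,0,0],[0,0,0]], hand=[-1,-1,-1])

```text
clock: 2.92
position: [0.5524, -0.2647, 0.0954]
ee_rot: [0.001, 0.992, 0.125, 0.001]
contact_force: [-0.5, 0.2, 5.5]
width: 0.0248
gripper_force: 49.3
```

apply_moves(xyz=[[0,0,-0.05],[0,0,-0.12],[0,0,-0.12],[0,0,-0.1],[0,-0.1,0],[0,-0.16,0],[0.01,-0.16,0],[0,-0.16,0]], rot=[[0,0,0],[0,0,0],[0,0,0],[0,0,0],[0,0,0],[0,0,0],[0,0,0],[0,0,0]], hand=[-1,-1,-1,-1,-1,-1,-1,-1])

```text
clock: 3.92
position: [0.511, -0.0937, 0.2115]
ee_rot: [-0.0, 0.992, 0.125, 0.0]
contact_force: [0.0, 0.4, -2.1]
width: 0.0245
gripper_force: 49.5
```

apply_moves(xyz=[[0,-0.11,0],[0,-0.05,0],[0,0,0],[0,0,0]], rot=[[0,0,0],[0,0,0],[0,0,0],[0,0,0]], hand=[-1,-1,-1,-1])

```text
clock: 4.42
position: [0.5002, -0.0499, 0.2113]
ee_rot: [0.001, 0.992, 0.125, 0.0]
contact_force: [-0.9, -0.4, -2.3]
width: 0.0248
gripper_force: 49.6
```

```bash
python3 - <<'E'
from m import *
go([.5,-.05,.0214])
a=cam('scene');b=cam('top')
cv2.imwrite('pics/c2.png',np.hstack([cv2.resize(i['pixels'][v:v+180,u:u+180],(400,400),interpolation=2) for i,u,v in((a,130,130),(b,200,110))])[...,::-1])
E
```

```text
at [ 0.5002 -0.0499  0.2113] phi 14.38 tilt 0.08 t 4.42
shift units [-0.001  0.     0.633] rows>= 3.04
```

View pics/c2.png

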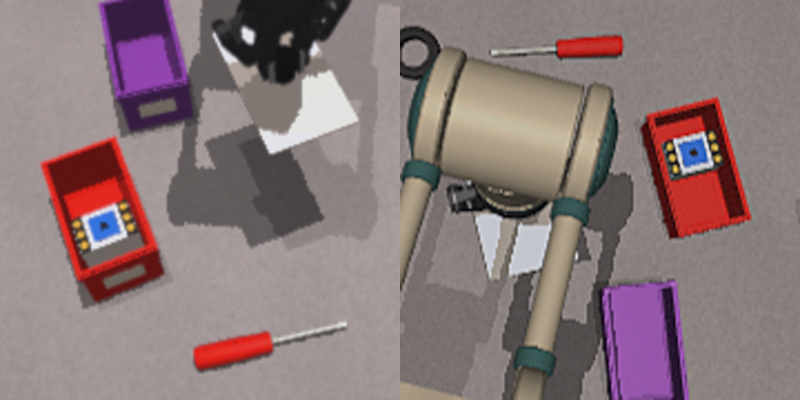

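The lid hangs level from the knob. The contactor, with its blue top, stands at the far end of the red tub at crop (105,228) in scene and (693,152) in top. Next I lower the lid onto the bench.

apply_moves(xyz=[[0,0,0.1],[0,0,0.18],[0,0,0.18],[0,0,0.1],[0,0,0.05],[0,0,0.02],[0,0,0],[0,0,0]], rot=[[0,0,0],[0,0,0],[0,0,0],[0,0,0],[0,0,0],[0,0,0],[0,0,0],[0,0,0]], hand=[-1,-1,-1,-1,-1,-1,-1,-1])

```text
clock: 5.52
position: [0.5003, -0.0492, 0.0227]
ee_rot: [0.0, 0.992, 0.125, 0.001]
contact_force: [-0.2, 0.2, -1.8]
width: 0.0244
gripper_force: 49.5
```

```bash
python3 - <<'E'
from m import *
go([.5,-.05,.0214])
a=cam('scene');b=cam('top')
D=[]
for i,box in((a,(140,180,215,270)),(b,(300,145,365,225))):
    H=hsv(i);m=(abs(H[...,0].astype(int)-110)<14)&(H[...,1]>120)&(H[...,2]>80);c=blob(m,box);D.append(cen(c));print(cen(c),cv2.contourArea(c),plane(i,*cen(c),.064))
    y=(abs(H[...,0].astype(int)-22)<8)&(H[...,1]>120)&(H[...,2]>120);k=np.zeros(y.shape,bool);k[box[1]:box[3],box[0]:box[2]]=1
    n,l,s,ce=cv2.connectedComponentsWithStats((y&k).astype(np.uint8));print([(s[j,4],ce[j].round(1).tolist(),plane(i,*ce[j],.064)[:2].round(3).tolist()) for j in range(1,n)])
print(tri(a,D[0],b,D[1]))
E
```

```text
at [ 0.5003 -0.0492  0.0227] phi 14.39 tilt 0.1 t 5.53
shift units [-0.002  0.002  0.004] rows>= 0.03
(176.2892156862745, 231.2614379084967) 102.0 [ 0.56967737 -0.26212052  0.064     ]
[(np.int32(10), [185.0, 222.2], [0.548, -0.239]), (np.int32(10), [186.8, 227.0], [0.562, -0.236]), (np.int32(10), [164.2, 230.5], [0.563, -0.292]), (np.int32(10), [188.3, 231.7], [0.576, -0.233]), (np.int32(9), [166.0, 235.0], [0.576, -0.288]), (np.int32(13), [167.4, 239.6], [0.589, -0.285])]
(331.62388591800357, 178.19073083778966) 93.5 [ 0.57123009 -0.26598934  0.064     ]
[(np.int32(9), [339.9, 170.9], [0.591, -0.289]), (np.int32(9), [320.9, 175.7], [0.578, -0.237]), (np.int32(9), [341.0, 176.0], [0.577, -0.291]), (np.int32(9), [322.1, 180.7], [0.564, -0.24]), (np.int32(8), [342.5, 181.0], [0.564, -0.295]), (np.int32(7), [323.4, 185.7], [0.55, -0.244])]
(array([ 0.57076593, -0.26356452,  0.0666509 ]), np.float64(0.003773999933139493))
```

apply_moves(xyz=[[0,0,0.006],[0,0,0],[0,0,0],[0,0,0],[0,0,0],[0,0,0],[0,0,0],[0,0,0]], rot=[[0,0,0],[0,0,0],[0,0,0],[0,0,0],[0,0,0],[0,0,0],[0,0,0],[0,0,0]], hand=[-1,-1,1,1,1,1,1,1])

```text
clock: 6.62
position: [0.4995, -0.0487, 0.0204]
ee_rot: [0.0, 0.992, 0.125, -0.0]
contact_force: [0.4, -0.2, 0.1]
width: 0.0853
gripper_force: 0.0
```

apply_moves(xyz=[[0,0,-0.05],[0,0,-0.15],[0,0,-0.18],[0,0,-0.18],[0,0,-0.15],[0,0,0],[0,0,0],[0,0,0]], rot=[[0,0,0],[0,0,0],[0,0,0],[0,0,0],[0,0,0],[0,0,-0.17],[0,0,-0.17],[0,0,-0.17]], hand=[1,1,1,1,1,1,1,1])

```text
clock: 7.62
position: [0.4993, -0.0487, 0.2335]
ee_rot: [0.0, 0.923, 0.385, 0.0]
contact_force: [0.9, -0.6, 0.1]
width: 0.0857
gripper_force: 0.0
```

apply_moves(xyz=[[0,0,0],[0,0,0],[0,0,0],[0,0,0],[0,0,0],[0,0,0],[0,0,0],[0,0,0]], rot=[[0,0,-0.17],[0,0,-0.17],[0,0,-0.17],[0,0,-0.17],[0,0,-0.17],[0,0,-0.14],[0,0,0],[0,0,0]], hand=[1,1,1,1,1,1,1,1])

```text
clock: 8.62
position: [0.4994, -0.0487, 0.2333]
ee_rot: [-0.0, 0.614, 0.79, -0.0]
contact_force: [0.4, 0.7, 0.3]
width: 0.0854
gripper_force: 0.0
```

```bash
python3 - <<'E'
from m import *
go([.5707,-.2645,.23],104.3)
b=cam('top');cv2.imwrite('pics/x.png',b['pixels'][...,::-1])
E
```

```text
at [ 0.4994 -0.0487  0.2333] phi 104.3 tilt 0.01 t 8.62
rot z units -0.0 rows>= 0.0
shift units [-0.756  0.053  0.011] rows>= 3.64
```

apply_moves(xyz=[[-0.1,0.01,0],[-0.16,0.01,0],[-0.16,0.01,0],[-0.16,0.01,0],[-0.12,0.01,0],[-0.056,0.003,0],[0,0,0],[0,0,0]], rot=[[0,0,0],[0,0,0],[0,0,0],[0,0,0],[0,0,0],[0,0,0],[0,0,0],[0,0,0]], hand=[1,1,1,1,1,1,1,1])

```text
clock: 9.68
position: [0.5709, -0.2629, 0.2335]
ee_rot: [-0.001, 0.613, 0.79, 0.0]
contact_force: [0.7, -0.1, 0.1]
width: 0.0851
gripper_force: 0.0
```

```bash
python3 - <<'E'
from m import *
go([.5707,-.2645,.03],104.3)
w=cam('wrist');save(w,'w2');H=hsv(w)
m=(abs(H[...,0].astype(int)-110)<14)&(H[...,1]>120)&(H[...,2]>80);c=blob(m,(100,50,400,300));r=cv2.minAreaRect(c)
print(cen(c),r,plane(w,*cen(c),.064))
q=quad(c);print([plane(w,*p,.064)[:2].round(4).tolist() for p in q])
E
```

```text
at [ 0.5709 -0.2629  0.2335] phi 104.45 tilt 0.07 t 9.68
rot z units 0.002 rows>= 0.01
shift units [-0.005 -0.002  0.678] rows>= 3.26
(253.80485829959514, 176.07341430499324) ((254.0, 176.5), (25.0, 26.0), 90.0) [ 0.57106989 -0.26410979  0.064     ]
[[0.5817, -0.2472], [0.5879, -0.2741], [0.5619, -0.2821], [0.554, -0.2544]]
```

View pics/w2.png

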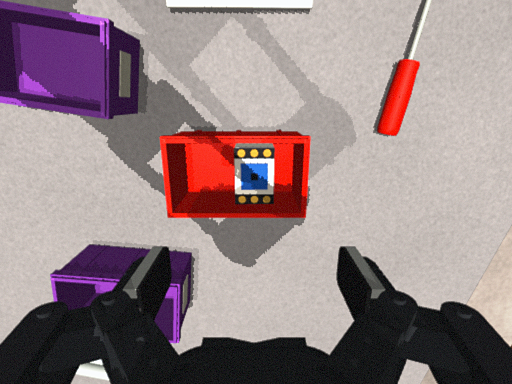

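The wrist view shows the contactor square to the gripper at (254,176), close to the tub's right end. Fully open fingers would hit that wall, so I'll measure the room.

```bash
python3 - <<'E'
from m import *
def ax(P,phi=14.3): 
    c,s=np.cos(np.radians(phi)),np.sin(np.radians(phi));return P[...,0]*c+P[...,1]*s
w=cam('wrist');H=hsv(w)
m=((H[...,0]<8)|(H[...,0]>172))&(H[...,1]>120)&(H[...,2]>60)
c=blob(m,(130,110,340,240));q=quad(c);print(q.tolist())
P=np.array([plane(w,*p,.084)[:2] for p in q]);print(P.round(4).tolist(),'c',P.mean(0),np.ptp(ax(P)))
b=cam('top');H=hsv(b);m=((H[...,0]<8)|(H[...,0]>172))&(H[...,1]>120)&(H[...,2]>60)
q=quad(blob(m,(295,145,375,225)));P2=np.array([plane(b,*p,.084)[:2] for p in q]);print(P2.round(4).tolist(),P2.mean(0))
for row in (160,175,190):print(row,np.flatnonzero(m[row])if 0 else ''.join('R' if (hh<8 or hh>172) else 'o' for hh in hsv(w)[row,155:315,0])) if row==175 else 0
E
```

```text
[[310.0, 137.0], [304.0, 217.0], [168.0, 217.0], [160.0, 136.0]]
[[0.6144, -0.206], [0.6347, -0.2902], [0.4905, -0.3275], [0.4685, -0.2428]] c [ 0.55203655 -0.26660376] 0.15050343032819574
[[0.6065, -0.2957], [0.4889, -0.3281], [0.478, -0.291], [0.5067, -0.2387]] [ 0.52001423 -0.28836186]
175 oRooooooRRRRRRRRRRRRRRRRRRRRRRRRRRRRRRRRRRRRRRRRRRRRRRRRRRRRRRRRRRRRRRRRRRRRRRRRoooooooooooooooooooRoooooooooooooooooooRRRRRRRRRRRRRRRRRRRRRRRRRRRRRRRRRRRRoRooo
```

apply_moves(xyz=[[0,0,0],[0,0,0],[0,0,0]], rot=[[0,0,0],[0,0,0],[0,0,0]], hand=[0.37,0.37,0.37])

```text
clock: 10.2
position: [0.5713, -0.2643, 0.2335]
ee_rot: [0.0, 0.613, 0.79, -0.0]
contact_force: [0.5, -0.4, 1.0]
width: 0.0585
gripper_force: 0.0
```

apply_moves(xyz=[[0,0,0.12],[0,0,0.18],[0,0,0.14],[0,0,0.09],[0,0,0.07],[0,0,0.05],[0,0,0.03],[0,0,0.018]], rot=[[0,0,0],[0,0,0],[0,0,0],[0,0,0],[0,0,0],[0,0,0],[0,0,0],[0,0,0]], hand=[0.37,0.37,0.37,0.37,0.37,0.37,0.37,0.37])

```text
clock: 11.2
position: [0.5722, -0.2647, 0.0354]
ee_rot: [0.003, 0.612, 0.791, 0.001]
contact_force: [-31.2, 11.0, 80.6]
width: 0.0585
gripper_force: 41.6
```

apply_moves(xyz=[[0,0,0],[0,0,0],[0,0,0],[0,0,0],[0,0,0]], rot=[[0,0,0],[0,0,0],[0,0,0],[0,0,0],[0,0,0]], hand=[0.37,-1,-1,-1,-1], force=50)

```text
clock: 11.82
position: [0.5778, -0.2649, 0.037]
ee_rot: [0.008, 0.613, 0.79, 0.004]
contact_force: [-9.5, 11.2, 57.8]
width: 0.043
gripper_force: 64.7
```

Something pressed on the rim side, with an upward force of 80 N. I'll ease the command up to where the tool actually stands and look.

apply_moves(xyz=[[0,0,-0.045],[0,0,0]], rot=[[0,0,0],[0,0,0]], hand=[-1,-1])

```text
clock: 12.08
position: [0.5718, -0.2647, 0.0384]
ee_rot: [0.001, 0.613, 0.79, -0.0]
contact_force: [-0.4, -0.8, -4.4]
width: 0.0432
gripper_force: 51.8
```

```bash
python3 - <<'E'
from m import *
go([.5711,-.2645,.037],104.3)
a=cam('scene');w=cam('wrist');s=status.get_state();print(s['contact_force'],s['moment'],s['width'],s['gripper_force'])
cv2.imwrite('pics/c3.png',np.hstack([cv2.resize(a['pixels'][170:290,110:230],(400,400),interpolation=2),cv2.resize(w['pixels'],(400,300))[:,:].repeat(1,0) if 0 else cv2.copyMakeBorder(cv2.resize(w['pixels'],(400,300)),0,100,0,0,0)])[...,::-1])
E
```

```text
at [ 0.5718 -0.2647  0.0384] phi 104.42 tilt 0.12 t 12.07
rot z units 0.002 rows>= 0.01
shift units [ 0.001 -0.002  0.005] rows>= 0.02
[-1.7508373   1.07039916  7.97563979] [0.17800105 0.01420579 0.0020654 ] 0.04339083645311461 52.98733949661255
```

View pics/c3.png

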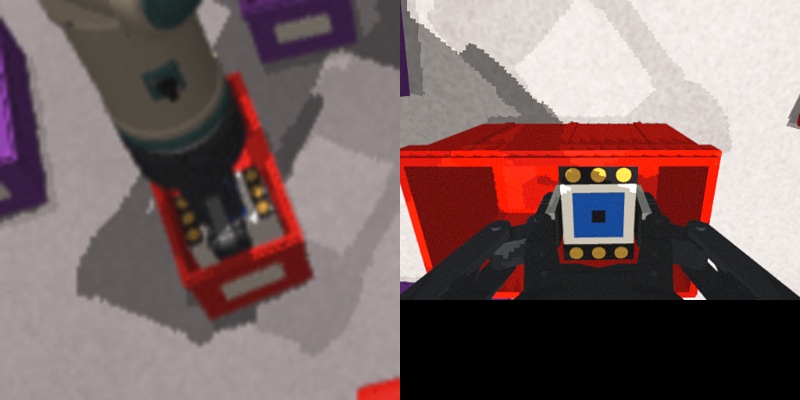

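The wrist view shows the right knuckle sitting over the tub's end rim, which caused the force. It is relieved now, and the pads hold the contactor squarely at 43 mm opening. I'll lift from here.

apply_moves(xyz=[[0,0,-0.02],[0,0,-0.05],[0,0,-0.08],[0,0,-0.1],[0,0,-0.1],[0,0,-0.08],[0,0,0],[0,0,0]], rot=[[0,0,0],[0,0,0],[0,0,0],[0,0,0],[0,0,0],[0,0,0],[0,0,0],[0,0,0]], hand=[-1,-1,-1,-1,-1,-1,-1,-1], force=60)

```text
clock: 13.18
position: [0.5706, -0.264, 0.1652]
ee_rot: [-0.001, 0.613, 0.79, -0.0]
contact_force: [0.1, 0.3, -3.6]
width: 0.0432
gripper_force: 61.6
```

```bash
python3 - <<'E'
from m import *
s=status.get_state();print(s['contact_force'],s['width'],s['gripper_force'])
go([.43,.10,.17],180)
a=cam('scene')
cv2.imwrite('pics/c4.png',cv2.resize(a['pixels'][150:270,110:230],(500,500),interpolation=2)[...,::-1])
E
```

```text
[ 0.08860024  0.27123883 -3.64855416] 0.043211187006368765 61.62927746772766
at [ 0.5706 -0.264   0.1652] phi 104.41 tilt 0.14 t 13.18
rot z units -1.26 rows>= 7.06
shift units [ 0.469  1.213 -0.016] rows>= 6.25
```

View pics/c4.png

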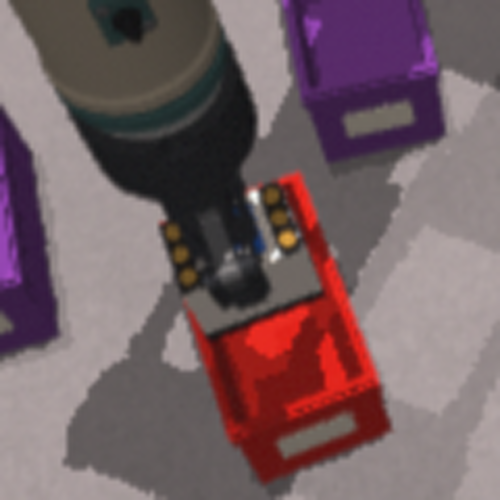

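The contactor is clear of the tub, upright, with 3.6 N of weight on the gripper. I'll carry it to open bench, turn it, and find the tray more precisely.

apply_moves(xyz=[[0.1,-0.012,0],[0.18,-0.021,0],[0.19,-0.022,0],[0.19,-0.022,0],[0.19,-0.022,0],[0.19,-0.022,0],[0.15,-0.018,0],[0.102,-0.012,0]], rot=[[0,0,0],[0,0,0],[0,0,0],[0,0,0],[0,0,0],[0,0,0],[0,0,0],[0,0,0]], hand=[-1,-1,-1,-1,-1,-1,-1,-1])

```text
clock: 14.22
position: [0.4288, 0.1014, 0.1653]
ee_rot: [-0.001, 0.612, 0.791, -0.001]
contact_force: [0.9, -0.1, -3.4]
width: 0.0432
gripper_force: 61.6
```

apply_moves(xyz=[[0,0,0],[0,0,0],[0,0,0],[0,0,0],[0,0,0],[0,0,0],[0,0,0],[0,0,0]], rot=[[0,0,-0.158],[0,0,-0.158],[0,0,-0.158],[0,0,-0.158],[0,0,-0.158],[0,0,-0.158],[0,0,-0.158],[0,0,-0.154]], hand=[-1,-1,-1,-1,-1,-1,-1,-1])

```text
clock: 15.22
position: [0.4301, 0.0996, 0.1653]
ee_rot: [-0.001, -0.003, 1.0, -0.0]
contact_force: [-0.4, -0.7, -4.2]
width: 0.0432
gripper_force: 61.5
```

apply_moves(xyz=[[0,0,0.1],[0,0,0.15],[0,0,0.1],[0,0,0.05],[0,0,0.02],[0,0,0],[0,0,0]], rot=[[0,0,0],[0,0,0],[0,0,0],[0,0,0],[0,0,0],[0,0,0],[0,0,0]], hand=[-1,-1,-1,-1,-1,-1,-1])

```text
clock: 16.1
position: [0.4316, 0.0997, 0.041]
ee_rot: [0.001, -0.0, 1.0, 0.0]
contact_force: [0.2, 0.2, -4.0]
width: 0.043
gripper_force: 61.7
```

```bash
python3 - <<'E'
from m import *
s=status.get_state();print(s['contact_force'],s['width'],s['gripper_force'])
go([.43,.10,.033],180)
E
```

```text
[ 0.24774834  0.19349068 -3.95589061] 0.042993889180865386 61.6838800907135
at [0.4316 0.0997 0.041 ] phi -179.99 tilt 0.08 t 16.1
rot z units -6.0 rows>= 33.64
shift units [0.005 0.001 0.027] rows>= 0.13
```

Now creep down to contact.

apply_moves(xyz=[[0,0,0.01],[0,0,0.008],[0,0,0.003],[0,0,0]], rot=[[0,0,0],[0,0,0],[0,0,0],[0,0,0]], hand=[-1,-1,-1,-1])

```text
clock: 16.6
position: [0.431, 0.0997, 0.0341]
ee_rot: [-0.0, -0.0, 1.0, -0.0]
contact_force: [-0.1, 0.1, -3.9]
width: 0.043
gripper_force: 61.7
```

apply_moves(xyz=[[0,0,0.004],[0,0,0.003],[0,0,0]], rot=[[0,0,0],[0,0,0],[0,0,0]], hand=[-1,-1,-1])

```text
clock: 16.98
position: [0.431, 0.0997, 0.0335]
ee_rot: [0.0, -0.0, 1.0, -0.0]
contact_force: [-5.1, -0.0, 12.4]
width: 0.043
gripper_force: 63.5
```

apply_moves(xyz=[[0,0,-0.003],[0,0,0],[0,0,0],[0,0,0],[0,0,0],[0,0,0],[0,0,0],[0,0,0]], rot=[[0,0,0],[0,0,0],[0,0,0],[0,0,0],[0,0,0],[0,0,0],[0,0,0],[0,0,0]], hand=[-1,1,1,1,1,1,1,1])

```text
clock: 17.98
position: [0.431, 0.0997, 0.033]
ee_rot: [0.0, -0.0, 1.0, -0.0]
contact_force: [-0.3, 0.6, 0.0]
width: 0.0854
gripper_force: 0.0
```

apply_moves(xyz=[[0,0,-0.1],[0,0,-0.18],[0,0,-0.18],[0,0,-0.18],[0,0,-0.1],[0,0,0],[0,0,0],[0,0,0]], rot=[[0,0,0],[0,0,0],[0,0,0],[0,0,0],[0,0,0.17],[0,0,0.17],[0,0,0.17],[0,0,0.17]], hand=[1,1,1,1,1,1,1,1])

```text
clock: 18.98
position: [0.4308, 0.0997, 0.255]
ee_rot: [0.0, 0.351, 0.936, -0.0]
contact_force: [-0.2, -0.0, -0.5]
width: 0.0854
gripper_force: 0.0
```

apply_moves(xyz=[[0,0,0],[0,0,0],[0,0,0],[0,0,0],[0,0,0],[0,0,0],[0,0,0],[0,0,0]], rot=[[0,0,0.17],[0,0,0.17],[0,0,0.17],[0,0,0.17],[0,0,0.14],[0,0,0],[0,0,0],[0,0,0]], hand=[1,1,1,1,1,1,1,1])

```text
clock: 19.98
position: [0.431, 0.0997, 0.2549]
ee_rot: [-0.0, 0.707, 0.708, -0.0]
contact_force: [0.1, -0.1, 1.3]
width: 0.0855
gripper_force: 0.0
```

```bash
python3 - <<'E'
from m import *
go([.431,.10,.033],90)
w=cam('wrist');H=hsv(w);print(w['o'])
m=(abs(H[...,0].astype(int)-110)<14)&(H[...,1]>120)&(H[...,2]>80)
n,l,s,ce=cv2.connectedComponentsWithStats(m.astype(np.uint8))
for j in range(1,n):
    if s[j,4]>80: print(s[j],ce[j].round(1),plane(w,*ce[j],.06).round(4))
y=(abs(H[...,0].astype(int)-22)<9)&(H[...,1]>120)&(H[...,2]>110)
n,l,s,ce=cv2.connectedComponentsWithStats(y.astype(np.uint8))
for j in range(1,n):
    if s[j,4]>25: print('y',s[j],ce[j].round(1),plane(w,*ce[j],.06).round(4))
save(w,'w3')
E
```

```text
at [0.431  0.0997 0.2549] phi 90.08 tilt 0.01 t 19.98
rot z units 0.001 rows>= 0.01
shift units [0.001 0.    0.74 ] rows>= 3.56
[0.43023512 0.17729465 0.39774227]
[ 246    0  157   33 2537] [310.8  18.1] [0.4894 0.2597 0.06  ]
[ 247   40  148   58 1051] [313.4  80.8] [0.496  0.1993 0.06  ]
[283  44  89   1  89] [327.  44.] [0.508  0.2356 0.06  ]
[240 159  25  24 550] [252.4 170.4] [0.4293 0.0987 0.06  ]
y [309   0  31  14 407] [324.    6.3] [0.5021 0.2702 0.06  ]
y [293   6   9  10  72] [297.2  10.6] [0.475  0.2663 0.06  ]
y [346   7   9  10  72] [349.6  11.6] [0.5288 0.2656 0.06  ]
y [ 252   45  119   48 2169] [318.1  68.4] [0.5003 0.2118 0.06  ]
y [227 156   7   8  45] [229.9 159.1] [0.4026 0.1124 0.06  ]
y [272 156   7   7  43] [274.9 158.9] [0.456  0.1128 0.06  ]
y [271 167   8   8  46] [274.4 170.8] [0.4558 0.0983 0.06  ]
y [227 168   7   7  43] [230.1 170.9] [0.4025 0.0981 0.06  ]
y [227 179   8   7  42] [230.5 182. ] [0.4027 0.0842 0.06  ]
```

View pics/w3.png

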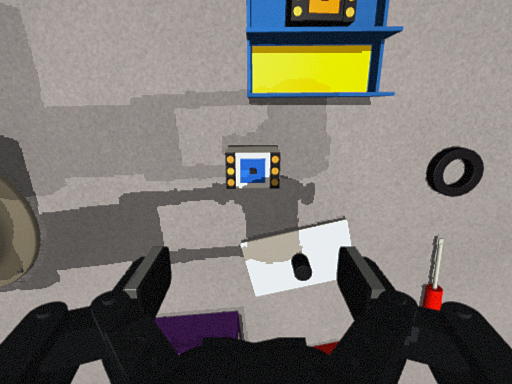

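The wrist view shows the contactor upright and square on the bench at (252,170), the lid flat at (300,258) with its knob up, and the free bay at (315,70). I'll retake the contactor by its 66 mm sides, then measure the bay.

apply_moves(xyz=[[0,0,0.15],[0,0,0.18],[0,0,0.18],[0,0,0.13],[0,0,0.08],[0,-0.003,0.046],[0,0,0],[0,0,0]], rot=[[0,0,0],[0,0,0],[0,0,0],[0,0,0],[0,0,0],[0,0,0],[0,0,0],[0,0,0]], hand=[1,1,1,1,1,1,1,-1], force=60)

```text
clock: 21.02
position: [0.4308, 0.0998, 0.0257]
ee_rot: [0.0, 0.707, 0.707, 0.0]
contact_force: [0.5, 0.6, -0.1]
width: 0.0694
gripper_force: 0.0
```

```bash
python3 - <<'E'
import h
from m import *
w=cv2.imread('pics/w3.png');H=cv2.cvtColor(w,cv2.COLOR_BGR2HSV)
# rebuild camera of w3
im=get_image('wrist');T=np.array(im['tool_from_camera'])
M=R.from_euler('z',90.08,degrees=True).as_matrix()@np.diag([1,-1,-1.])
i=dict(cx=im['cx'],cy=im['cy'],f=192/np.tan(np.radians(im['fovy'])/2),o=np.array([.431,.0997,.2549])+M@T[:3,3],M=M@T[:3,:3])
print(i['o'])
for c in(265,310,350):
    col=H[:110,c].astype(int);print(c,''.join('B' if abs(x[0]-107)<12 and x[1]>110 and x[2]>120 else 'b' if abs(x[0]-107)<15 and x[1]>100 else 'Y' if abs(x[0]-28)<8 and x[1]>110 else '.' for x in col))
for r in(94.,96.5,28.,36.): print(r,[plane(i,c,r,.072)[:2].round(4).tolist() for c in(265,350)])
for r in(45.,93.): print('lin',r,[plane(i,c,r,.006)[:2].round(4).tolist() for c in(252,371)])
b=cam('top');
col=hsv(b)
for r in(190,215): print(r,''.join('B' if abs(int(x[0])-107)<14 and x[1]>100 and x[2]>60 else 'Y' if abs(int(x[0])-29)<7 and x[1]>110 and x[2]>60 else 'd' if x[2]<60 else '.' for x in col[r,85:185]), [plane(b,c,r,.072)[1].round(4) for c in(95,120,146,170)])
E
```

```text
[0.43024493 0.17726223 0.39772208]
265 BBBBBBBBBBBBBBBBBBBBBBBBBBBBBBBBbbbbbbbbbbbbbbYYYYYYYYYYYYYYYYYYYYYYYYYYYYYYYYYYYYYYYYYYYYYYYbBBBb............
310 ...Y..YYYYYY.........b.b..bBBBBbbbbbbbbbbbbbb.YYYYYYYYYYYYYYYYYYYYYYYYYYYYYYYYYYYYYYYYYYYYYY.BBBb.............
350 YY.....YYYYYYYYYY......bbBBBBBBbbbbbbbbbbbbbbYYYYYYYYYYYYYYYYYYYYYYYYYYYYYYYYYYYYYYYYYYYYYYY.BBBb.............
94.0 [[0.4428, 0.1852], [0.5338, 0.1854]]
96.5 [[0.4428, 0.1827], [0.534, 0.1829]]
28.0 [[0.4419, 0.2478], [0.5272, 0.2481]]
36.0 [[0.442, 0.2407], [0.528, 0.2409]]
lin 45.0 [[0.4285, 0.2436], [0.5746, 0.244]]
lin 93.0 [[0.4286, 0.188], [0.5816, 0.1884]]
190 ..........BBdddddddddB..BBB.BBBBBBBddddd..ddB.BBBBBBBBBBBBdddddd...YYYYYYYYYYYYBBddddd.............. [np.float64(0.3713), np.float64(0.304), np.float64(0.2341), np.float64(0.1696)]
215 .........BBdddddddddddddddddddddBBddddddddddddddddd.........d....................................... [np.float64(0.3678), np.float64(0.301), np.float64(0.2316), np.float64(0.1675)]
```

apply_moves(xyz=[[0,0,0],[0,0,0],[0,0,0]], rot=[[0,0,0],[0,0,0],[0,0,0]], hand=[-1,-1,-1])

```text
clock: 21.5
position: [0.4307, 0.0998, 0.0261]
ee_rot: [0.001, 0.707, 0.707, 0.001]
contact_force: [-1.3, 0.1, 6.2]
width: 0.0653
gripper_force: 68.4
```

apply_moves(xyz=[[0,0,-0.05],[0,0,-0.12],[0,0,-0.16],[0,0,-0.16],[0.03,0.08,-0.06],[0.07,0.16,0],[0.03,0,0],[0,0,0]], rot=[[0,0,0],[0,0,0],[0,0,0],[0,0,0],[0,0,0],[0,0,0],[0,0,0],[0,0,0]], hand=[-1,-1,-1,-1,-1,-1,-1,-1])

```text
clock: 22.5
position: [0.5009, 0.139, 0.1891]
ee_rot: [-0.001, 0.707, 0.708, -0.001]
contact_force: [-0.8, 0.6, -4.1]
width: 0.0653
gripper_force: 68.8
```

apply_moves(xyz=[[0,0,0],[0,0,0]], rot=[[0,0,0],[0,0,0]], hand=[-1,-1])

```text
clock: 22.75
position: [0.5012, 0.1383, 0.1901]
ee_rot: [-0.0, 0.707, 0.707, -0.0]
contact_force: [-0.2, -0.1, -4.5]
width: 0.0649
gripper_force: 68.8
```

```bash
python3 - <<'E'
from m import *
s=status.get_state();print(s['contact_force'],s['width'],s['gripper_force'])
go([.503,.2155,.19],90)
i=cam('wrist');H=hsv(i);save(i,'w4');print(i['o'])
r0,r1=[int(proj(i,[.5,y,.072])[1]) for y in(.29,.16)];r0=max(r0,0);print(r0,r1)
for x in(.44,.475,.53,.565):
    c=int(round(proj(i,[x,.2155,.072])[0]));col=H[r0:r1,c].astype(int)
    print(x,c,''.join('B' if abs(x[0]-107)<12 and x[1]>110 and x[2]>120 else 'b' if abs(x[0]-107)<15 and x[1]>100 else 'Y' if abs(x[0]-28)<8 and x[1]>110 else '.' for x in col))
print([(r,plane(i,256,r,.072)[1].round(4),plane(i,256,r,.006)[1].round(4)) for r in range(r0,r1,4)])
m=(abs(H[...,0].astype(int)-28)<8)&(H[...,1]>110)&(H[...,2]>60);c=blob(m,(0,r0,512,r1));print([plane(i,*p,.006)[:2].round(4).tolist() for p in quad(c)],cv2.minAreaRect(c))
E
```

```text
[-0.15843075 -0.06916459 -4.45662394] 0.06489513881312693 68.80191206932068
at [0.5012 0.1383 0.1901] phi 90.0 tilt 0.04 t 22.75
rot z units -0.0 rows>= 0.0
shift units [0.257 0.006 0.   ] rows>= 1.24
[0.50068326 0.21589407 0.33286057]
2 165
0.44 183 bbbbbBBBBBBBBBbBBBBBBBBBBBBBBBBBBBBBBBBBBBBBBBBBBBBBBBBBBBBBBBBBbbbbbbbbbbbbbbbbbbbbbbbbbbbbbbbbbbbbbbbbbbbbbbbbbbbbbbbbbbbbbbbbbbbbbbBBBBB........................
0.475 224 YYYYY.........YYYYYYYYYYY........YYYYYYYYYYY...........Y.bBBBBBBbbbbbbbBBYYYYYYYYYYYYYYYYYYYYYYYYYYYYYYYYYYYYYYYYYYYYYYYYYYYYYbbbbbbbBBBBB.........................
0.53 287 YYYYYYYY.......YYYYYYYYYYYY.......YYYYYYYYYYYY........bbbBBBBBBbbbbbbbbBYYYYYYYYYYYYYYYYYYYYYYYYYYYYYYYYYYYYYYYYYYYYYYYYYYYYY.BbbbbbbBBBBB.........................
0.565 328 bbbBBBBBBBBBBBBBBBBBBBBBBBBbbbbbbbbbbbbbbbbbbbbbbbbbbbbbbBBBBBBbbbbbbbbbbbbbbbbbbbbbbbbbbbbbbbbbbbbbbbbbbbbbbbbbbbbBBBBBBBBBBBBBBbbbbBBBB..........................
[(2, np.float64(0.2904), np.float64(0.3092)), (6, np.float64(0.2877), np.float64(0.3058)), (10, np.float64(0.2849), np.float64(0.3024)), (14, np.float64(0.2821), np
[... 1201 characters left out ...]
t64(0.1988)), (122, np.float64(0.1988), np.float64(0.1945)), (126, np.float64(0.1954), np.float64(0.1902)), (130, np.float64(0.1919), np.float64(0.1858)), (134, np.float64(0.1884), np.float64(0.1814)), (138, np.float64(0.1849), np.float64(0.177)), (142, np.float64(0.1813), np.float64(0.1725)), (146, np.float64(0.1777), np.float64(0.168)), (150, np.float64(0.1741), np.float64(0.1635)), (154, np.float64(0.1704), np.float64(0.1589)), (158, np.float64(0.1668), np.float64(0.1543)), (162, np.float64(0.163), np.float64(0.1497))]
[[0.5739, 0.2437], [0.5734, 0.1902], [0.4291, 0.189], [0.4285, 0.2426]] ((254.2499237060547, 100.49201965332031), (52.4544792175293, 138.05601501464844), 89.39049530029297)
```

The bay centre is at (0.501, 0.2163), with yaw about 0.4° from both the liner corners and the wall tops. I'll move over it and lower.

apply_moves(xyz=[[0.09,0,0],[0.12,0,0],[0.051,0,0],[0,0,0],[0,0,0.1],[0,0,0.14],[0,0,0],[0,0,0]], rot=[[0,0,-0.007],[0,0,0],[0,0,0],[0,0,0],[0,0,0],[0,0,0],[0,0,0],[0,0,0]], hand=[-1,-1,-1,-1,-1,-1,-1,-1])

```text
clock: 23.8
position: [0.5028, 0.2165, 0.1194]
ee_rot: [0.001, 0.705, 0.71, 0.001]
contact_force: [0.5, -0.4, -3.1]
width: 0.065
gripper_force: 69.2
```

```bash
python3 - <<'E'
from m import *
s=status.get_state();print(s['contact_force'],s['width'])
go([.501,.2165,.032],90.4)
E
```

```text
[ 0.47625548 -0.44277215 -3.10784325] 0.06500576881490801
at [0.5028 0.2165 0.1194] phi 90.4 tilt 0.11 t 23.8
rot z units -0.0 rows>= 0.0
shift units [-0.    -0.006  0.291] rows>= 1.4
```

apply_moves(xyz=[[0,0,0.06],[0,0,0.07],[0,0,0.07],[0,0,0.05],[0,0,0.02],[0,0,0.01],[0,0,0],[0,0,0]], rot=[[0,0,0],[0,0,0],[0,0,0],[0,0,0],[0,0,0],[0,0,0],[0,0,0],[0,0,0]], hand=[-1,-1,-1,-1,-1,-1,-1,-1])

```text
clock: 24.8
position: [0.5022, 0.2172, 0.0347]
ee_rot: [0.0, 0.704, 0.71, 0.0]
contact_force: [-0.5, -0.1, -4.1]
width: 0.0649
gripper_force: 69.5
```

apply_moves(xyz=[[0,0,0.004],[0,0,0.003],[0,0,0.002],[0,0,0]], rot=[[0,0,0],[0,0,0],[0,0,0],[0,0,0]], hand=[-1,-1,-1,-1])

```text
clock: 25.3
position: [0.5018, 0.217, 0.0321]
ee_rot: [0.0, 0.704, 0.71, 0.0]
contact_force: [-1.5, -0.6, 5.3]
width: 0.0648
gripper_force: 70.5
```

apply_moves(xyz=[[0,0,0],[0,0,0],[0,0,0],[0,0,0],[0,0,0],[0,0,-0.05],[0,0,-0.1],[0,0,-0.16]], rot=[[0,0,0],[0,0,0],[0,0,0],[0,0,0],[0,0,0],[0,0,0],[0,0,0],[0,0,0]], hand=[1,1,1,1,1,1,1,1])

```text
clock: 26.3
position: [0.5008, 0.2167, 0.1251]
ee_rot: [-0.001, 0.704, 0.71, -0.001]
contact_force: [0.2, 0.1, -0.3]
width: 0.0856
gripper_force: 0.0
```

apply_moves(xyz=[[0,0,-0.18],[0,0,-0.14],[0,0,0],[0,0,0],[0,0,0],[0,0,0],[0,0,0],[0,0,0]], rot=[[0,0,0],[0,0,0.17],[0,0,0.17],[0,0,0.17],[0,0,0.17],[0,0,0.17],[0,0,0.17],[0,0,0.17]], hand=[1,1,1,1,1,1,1,1])

```text
clock: 27.3
position: [0.5017, 0.217, 0.2217]
ee_rot: [-0.0, 0.987, 0.162, 0.001]
contact_force: [0.6, -0.7, 1.0]
width: 0.0856
gripper_force: 0.0
```

```bash
python3 - <<'E'
from m import *
s=status.get_state();print(s['contact_force'],s['width'])
go([.4995,-.0487,.2],14.4)
a=cam('scene');b=cam('top');D=[]
H=hsv(a);k=blob(H[...,2]<70,(190,120,300,260)) if 0 else None
for i,box in((a,(330,140,430,225)),(b,(85,165,185,240))):
    H=hsv(i);m=(abs(H[...,0].astype(int)-108)<14)&(H[...,1]>120)&(H[...,2]>110)
    mm=(H[...,1]<45)&(H[...,2]>150);k=np.zeros(m.shape,bool);k[box[1]:box[3],box[0]:box[2]]=1
    n,l,st,ce=cv2.connectedComponentsWithStats((mm&k).astype(np.uint8))
    print([(st[j,4],ce[j].round(1).tolist(),plane(i,*ce[j],.066)[:2].round(4).tolist()) for j in range(1,n) if st[j,4]>8])
E
```

```text
[ 0.63998095 -0.66651462  0.9720819 ] 0.0856151867292838
at [0.5017 0.217  0.2217] phi 18.69 tilt 0.07 t 27.3
rot z units 0.072 rows>= 0.4
shift units [-0.227  0.856  0.072] rows>= 4.27
[(np.int32(2491), [402.5, 173.2], [0.4974, 0.3477]), (np.int32(27), [350.6, 177.9], [0.4893, 0.2056]), (np.int32(22), [363.0, 185.0], [0.516, 0.2314]), (np.int32(159), [339.3, 220.6], [0.6071, 0.1415])]
[(np.int32(25), [149.0, 196.4], [0.517, 0.227]), (np.int32(23), [158.6, 205.7], [0.4922, 0.2003]), (np.int32(10), [92.0, 225.5], [0.4374, 0.3768])]
```

The contactor sits at about (0.503, 0.217), centred in the bay. Now I go back for the lid.

apply_moves(xyz=[[0,0,0],[-0.03,0.12,0],[-0.045,0.17,0],[-0.05,0.19,0],[-0.05,0.19,0],[-0.037,0.13,0],[-0.015,0.056,0],[0,0,0]], rot=[[0,0,0.072],[0,0,0],[0,0,0],[0,0,0],[0,0,0],[0,0,0],[0,0,0],[0,0,0]], hand=[1,1,1,1,1,1,1,1])

```text
clock: 28.4
position: [0.5012, -0.049, 0.2208]
ee_rot: [-0.0, 0.992, 0.128, 0.0]
contact_force: [-1.1, 0.0, 0.8]
width: 0.0856
gripper_force: 0.0
```

apply_moves(xyz=[[0,0,0],[0,0,0]], rot=[[0,0,0],[0,0,0]], hand=[1,1])

```text
clock: 28.65
position: [0.5011, -0.0473, 0.2205]
ee_rot: [-0.0, 0.992, 0.129, 0.0]
contact_force: [0.7, 0.5, 0.5]
width: 0.0853
gripper_force: 0.0
```

```bash
python3 - <<'E'
from m import *
go([.4995,-.0487,.0225],14.4)
w=cam('wrist');H=hsv(w);save(w,'w5')
u,v=proj(w,[.5,-.049,.033]);k=blob(H[...,2]<60,(int(u)-30,int(v)-30,int(u)+30,int(v)+30))
x,y,ww,h=cv2.boundingRect(k);print((u,v),(x,y,ww,h),plane(w,*cen(k),.033))
# contactor in bay, lid edges
E
```

```text
at [ 0.5011 -0.0473  0.2205] phi 14.84 tilt 0.03 t 28.65
rot z units 0.007 rows>= 0.04
shift units [-0.006  0.003  0.66 ] rows>= 3.17
(np.float64(254.58312693015893), np.float64(172.2323655396954)) (244, 160, 22, 27) [ 0.49878465 -0.04958499  0.033     ]
```

apply_moves(xyz=[[-0.006,0.003,0.14],[0,0,0.19],[0,0,0.17],[0,0,0.1],[0,0,0.058],[0,0,0],[0,0,0],[0,0,0]], rot=[[0,0,0.007],[0,0,0],[0,0,0],[0,0,0],[0,0,0],[0,0,0],[0,0,0],[0,0,0]], hand=[1,1,1,1,1,1,-1,-1], force=50)

```text
clock: 29.7
position: [0.5005, -0.05, 0.0242]
ee_rot: [0.0, 0.992, 0.125, 0.001]
contact_force: [0.2, -0.4, -0.2]
width: 0.0516
gripper_force: 0.0
```

apply_moves(xyz=[[0,0,0],[0,0,0],[0,0,0],[0,0,-0.05],[0,0,-0.12],[0,0,-0.16],[0,0,-0.16],[0,0,-0.13]], rot=[[0,0,0],[0,0,0],[0,0,0],[0,0,0],[0,0,0],[0,0,0],[0,0,0],[0,0,0]], hand=[-1,-1,-1,-1,-1,-1,-1,-1])

```text
clock: 30.7
position: [0.4994, -0.0501, 0.2108]
ee_rot: [0.0, 0.992, 0.124, 0.0]
contact_force: [0.8, 0.2, -1.9]
width: 0.0244
gripper_force: 49.3
```

```bash
python3 - <<'E'
from m import *
s=status.get_state();print(s['contact_force'],s['width'],s['gripper_force'])
go([.5524,-.2650,.208],14.4)
E
```

```text
[ 0.77650076  0.16113632 -1.89294376] 0.02441632825526777 49.267247915267944
at [ 0.4994 -0.0501  0.2108] phi 14.29 tilt 0.06 t 30.7
rot z units -0.002 rows>= 0.01
shift units [-0.007  0.738  0.009] rows>= 3.55
```

apply_moves(xyz=[[0,0.09,0],[0,0.15,0],[0,0.16,0],[0,0.16,0],[-0.006,0.12,0],[0,0.06,0],[0,0,0],[0,0,0]], rot=[[0,0,0],[0,0,0],[0,0,0],[0,0,0],[0,0,0],[0,0,0],[0,0,0],[0,0,0]], hand=[-1,-1,-1,-1,-1,-1,-1,-1])

```text
clock: 31.7
position: [0.5521, -0.2639, 0.2089]
ee_rot: [-0.001, 0.992, 0.125, -0.0]
contact_force: [0.0, 1.1, -1.5]
width: 0.0244
gripper_force: 49.4
```

apply_moves(xyz=[[0,0,0.08],[0,0,0.12],[0,0,0.08],[0,0,0.04],[0,0,0.02],[0,0,0.015],[0,0,0],[0,0,0]], rot=[[0,0,0],[0,0,0],[0,0,0],[0,0,0],[0,0,0],[0,0,0],[0,0,0],[0,0,0]], hand=[-1,-1,-1,-1,-1,-1,-1,-1])

```text
clock: 32.7
position: [0.553, -0.2658, 0.1033]
ee_rot: [0.0, 0.992, 0.124, 0.001]
contact_force: [-0.2, 0.3, -1.6]
width: 0.0245
gripper_force: 49.4
```

```bash
python3 - <<'E'
from m import *
s=status.get_state();print(s['contact_force'],s['width'],s['gripper_force'])
go([.552,-.2655,.0977],14.4)
E
```

```text
[-0.2268771   0.27682598 -1.63888392] 0.02449155912533336 49.4445526599884
at [ 0.553  -0.2658  0.1033] phi 14.29 tilt 0.08 t 32.7
rot z units -0.002 rows>= 0.01
shift units [-0.003 -0.002  0.019] rows>= 0.09
```

apply_moves(xyz=[[0,0,0.008],[0,0,0.005],[0,0,0.004],[0,0,0.003],[0,0,0],[0,0,0]], rot=[[0,0,0],[0,0,0],[0,0,0],[0,0,0],[0,0,0],[0,0,0]], hand=[-1,-1,-1,-1,-1,-1])

```text
clock: 33.45
position: [0.5526, -0.2656, 0.098]
ee_rot: [0.0, 0.992, 0.124, 0.0]
contact_force: [-2.0, 1.1, 6.1]
width: 0.0245
gripper_force: 50.2
```

Contact at 0.098, where home was expected. I'll release, retreat and check.

apply_moves(xyz=[[0,0,0],[0,0,0],[0,0,0],[0,0,0],[0,0,0],[0,0,-0.04],[0,0,-0.12],[0,0,-0.16]], rot=[[0,0,0],[0,0,0],[0,0,0],[0,0,0],[0,0,0],[0,0,0],[0,0,0],[0,0,0]], hand=[1,1,1,1,1,1,1,1])

```text
clock: 34.45
position: [0.5521, -0.2652, 0.1933]
ee_rot: [-0.001, 0.992, 0.124, -0.001]
contact_force: [0.6, -0.9, 0.1]
width: 0.0858
gripper_force: 0.0
```

apply_moves(xyz=[[-0.1,0,-0.12],[-0.15,0,0],[-0.15,0,0],[-0.15,0,0],[-0.1,0,0],[0,0,0],[0,0,0]], rot=[[0,0,0],[0,0,0],[0,0,0],[0,0,0],[0,0,0],[0,0,0],[0,0,0]], hand=[1,1,1,1,1,1,1])

```text
clock: 35.33
position: [0.3645, -0.3139, 0.2294]
ee_rot: [0.001, 0.992, 0.124, 0.001]
contact_force: [0.4, -0.6, 0.1]
width: 0.0855
gripper_force: 0.0
```

```bash
python3 - <<'E'
from m import *
a=cam('scene');b=cam('top')
print(status.get_state()['contact_force'],status.get_state()['clock'])
D=[]
for i,box in((a,(140,180,210,270)),(b,(300,145,365,225))):
    H=hsv(i);w=blob((H[...,1]<40)&(H[...,2]>170),box);D.append(cen(w));q=quad(w);P=np.array([plane(i,*p,.089)[:2] for p in q]);print(q.tolist(),P.mean(0).round(4))
print(tri(a,D[0],b,D[1]))
cv2.imwrite('pics/c9.png',np.hstack([cv2.resize(a['pixels'][160:280,110:230],(400,400),interpolation=2),cv2.resize(a['pixels'][130:230,330:430],(400,400),interpolation=2)])[...,::-1])
E
```

```text
[ 0.13556164 -0.49919062  0.27986728] 35.425
[[182.0, 189.0], [202.0, 241.0], [164.0, 256.0], [147.0, 201.0]] [ 0.5522 -0.263 ]
[[343.0, 151.0], [359.0, 208.0], [326.0, 217.0], [310.0, 159.0]] [ 0.5529 -0.2685]
(array([ 0.5523258 , -0.26632867,  0.08271821]), np.float64(0.004184847984513257))
```

View pics/c9.png

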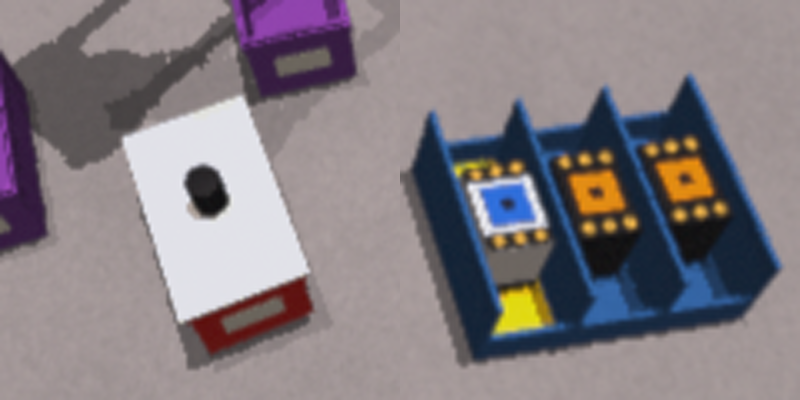

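The picture shows the lid seated flat on the red tub, knob at crop (207,190), at the same height as at the start. The contactor stands lengthways on the yellow liner at crop (508,205), and the spares look undisturbed. I'll hand it in.

```bash
python3 -c "
from rig import job
print(job.sign_off())"
```

```text
the job is handed in; nothing more can be done
None
```

I handed the job in at about 35 s: the last pictures show the contactor upright and lengthways on the yellow liner and the lid home on the tub. The sign-off gave no verdict, and a gripper knuckle pressed the tub rim (wrist force about 87 N) during the first grasp, which may count against the 40 N gripper-body limit.

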